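# Clamp a neck collar with the star wheel

## Robot

A 6-joint arm with a two-finger parallel gripper is mounted at the origin on the work surface. World frame = base frame: x ahead of the robot, y to its left, z up, the work surface at z = 0. Lengths are in mm, angles in rad, forces in N, time in s.
With the tool pointing down it reaches from about 275 to 750 mm from the base axis. Payload 10.2 kg.
Tool frame: the origin (TCP) lies at the very end of the fingers, on their centre line; the grasp point (between the pads) lies 19 mm behind it (ctrl.grip_depth is the distance from the TCP to the grasp point, in mm); z points along the fingers, x is the direction in which the jaws open and shut, and the axes are right-handed (so a half turn about z gives the same grasp; the last joint's range is limited). The gripper opens to 85 mm and grips with 20 to 120 N. Pads are 22 mm wide; open, the fingers measure 114 mm over their backs; the gripper's body (76 mm by 85 mm) begins 54 mm behind the grasp point. The pads swing forward as they close: fully open they stand 13 mm farther back than shut.
Start: joints at [1.057, 0.313, 1.498, -0, 1.331, -0.223], TCP at [150.54, 502.96, 231.294] pointing down, gripper open.
Joint ranges: [-2.94, 2.94], [-0.97, 2.17], [0.19, 2.56], [-1.23, 4.37], [0.02, 3.11], [-2.88, 2.88]. Speed limits (rad/s): [2.39, 2.39, 3.01, 3.14, 3.14, 3.14].

## Interface

Orientations are given as a unit quaternion [w, x, y, z].
In Python, from rig import ctrl gives the robot as it stands.
- The arm moves only by the tool play_rows, never from a script. Its argument "motion" is a list of rows, each a list of 2 entries, a list of its own where there are three numbers: the shift along the tool's x, y, z in mm, then the turn, a rotation vector about the tool's x, y, z in degrees. A call has 1 to 20 rows; each row shifts and turns the commanded pose from where the row before left it, along the tool's axes as they then stand; what a row does not reach is not made up. A row lasts 1/12 s, in which the tool goes at most 41.7 mm and 7.16 degrees, less where a joint would pass 70% of its speed; a pose out of reach is approached as far as the arm can. A call with a gripper value outside its range is refused whole. "fingers" is the finger opening in mm, from 0 to 85.4, set as the call begins (left out, the last holds). The fingers move at their own pace and stop on an object; "squeeze" is the grip in N (left out, the last holds). Time passes only in rows, so rows that do not move let the fingers close. It gives the time, the measured TCP pose, the force and the opening at its end, in the units of the state.
- ctrl.sense(): the state, without advancing time (a new reading comes with each control period).
- ctrl.capture(name): name is "scene" or "top" or "wrist"; returns the picture (420x560x3 uint8, red, green, blue); there is no depth.
- ctrl.get_calibration(name): a dict with "K" (3x3 intrinsics, pixels), "R" (3x3) and "t" (3): a world point X has camera coordinates R X + t; the wrist camera has in their place "tool_from_camera" (4x4, takes a point from camera to tool coordinates, whose origin is the TCP and whose axes are the tool frame's). Camera axes: x right, y down, z forward; pixel columns grow to the right and rows downward; lengths in mm; the calibration is good to about 2 mm. A picture is of the moment at which its call begins: read the wrist's pose just before it. get_calibration takes no time and is no camera call.
- ctrl.finish_job(): hands the job in, once; it reports no verdict.
Trained networks look in the newest picture that a camera, given by its name, has taken for a name from the list of things; names that differ only in an ending like _2 or _b are one class to them, and where a whole thing is asked for, a point or a joint stands for the part that bears it (a point fixed in the world has none). Each returns a list of dicts, best first, with "p" (0 to 1); they miss things now and then, are a little off and sometimes report something else, mostly with a low value. They report only what shows in the picture. A call takes as long as a camera call. They do not tell look-alikes from the thing itself.
- ctrl.spot_in(camera, name): "position" ([column, row] as shares, 0 to 1, of the picture: columns of its width, rows of its height, amid what is visible of it).
The state is a dict: "time_s": time; "joints": joint angles; "dq": joint speeds; "tau": joint torques, N m; "eef_pos": TCP position; "ee_rot": TCP orientation; "force": force on the tool from outside, world axes, zero at the start; "wrist_torque": the same for the moment, N m; "grip_width": opening from 0.0 (shut) to 1.0 (fully open).
Only numpy, scipy, OpenCV 4.12 (cv2) and the standard library are available. Lean on these libraries where they do the work, as an engineer would, in place of code of your own. Each camera call takes 0.05 s, during which the arm holds its last target. There are 200 camera calls.

## Task

Lay the white plastic neck collar flat on the bed of the clamping fixture, between the sprung pad and the V-shaped stop. Then wind the star wheel clockwise (seen from above), pushing one spoke after another with the side of the gripper, until the pad has slid the collar home into the V and holds it there firmly: about 12 N of pad force, judged by feel, and never more than 30 N, which would deform the plastic. Move the slide only by its wheel, leave it clamped and let go, and do not disturb the other things on the bench.

Things in the scene. Friction and masses are not known exactly. Their poses are not given: they have to be found in the camera images.
- collar_mid (a point): Centre of the collar (half-way up, on its axis): a loose plain white plastic ring, outside diameter 90 mm, hole 58 mm, wall 16 mm, 25 mm high, about 110 g, lying flat (axis z) on the bench at the start, to the left or to the right. Can be pinched across its wall with one finger in the hole.
- fixture: Fixed clamping fixture: dark steel base plate 150 mm (x) by 420 mm (y from -260 to +160), its top (the bed) 30 mm above the bench. Origin on the bench under the bed's middle line, z up. Star wheel at the -y end, V-stop at the +y end; a slide with a sprung pad runs along y between them, at x = 0. 'Fixture' numbers below are in these axes.
- bed (a point): Point on the bed's top face (fixture x 0, y 60 mm, z 30 mm): the collar laid with its centre above it is clear of pad and V-stop, also when 10 mm off in any direction.
- seat (a point): Point on the bed (fixture x 0, y 85 mm, z 30 mm), mid of where a collar seated in the V may lie. The V-stop is steel, 30 mm high, 110 mm wide, open towards the pad. It is set anew each time: the seated collar's centre is at fixture x 0 and y anywhere from 76 to 95 mm, not given, to be felt.
- hub (a point): Point on the star wheel's upright axis at mid height of the spokes (fixture x 0, y -170, z 85 mm). Five round steel spokes 12 mm thick stand out level, 72 degrees apart, from a hub of 22 mm radius; each ends in a black ball of 18 mm diameter, centred 88 mm from the axis. The slide under them is up to 57 mm high (fixture z), so fingertips can go down to z 62 mm.
- guard (a point): Middle of the near edge of the fixed clear plastic guard's roof (fixture x 0, y -170, z 114 mm, its top). It covers the far half of the wheel: x 0 to 113 mm, 100 mm to both sides in y. Spokes can be reached only on the near half; there fingers go down between two spokes and push one towards +y.
- wheel (a joint): Star wheel angle in rad, grows clockwise seen from above, which closes the clamp (slide moves 24 mm towards +y per rad). At q the spokes point at q + k 72 degrees, measured from fixture -x towards +y. Range 0 to 4.6, starts at 0 to 0.8; 1.5 to 3.4 rad more are needed. Stays where left: friction 0.35 N m, i.e. about 5 N of push at 70 mm from the axis.
- pad_face (a point): Middle of the pad's face that meets the collar, 14 mm above the bed, fixture x 0, y -25 mm at wheel angle 0. Plate 56 mm wide, 22 high, sprung with 3 N per mm. Each N on it adds 0.024 N m at the wheel: 12 N feel as 4 N more push at 70 mm radius (9 N in all), 30 N as 10 N more. Wheel friction keeps up to 14 N when let go.
There are look-alikes about, which are no part of the job. What is shaped like the part that bears collar_mid but green is not meant.

How it is judged (in metres and radians):
On the way, in this order (a step that is already met when the one before it is completed fails the run):
1. the collar lies flat on the bed between pad and V-stop, let go, the pad not yet pressing on it (angle between collar_mid's own z axis and vertical below 0.08 rad and z of collar_mid in the frame of fixture between 0.038 and 0.047 m and contact force between the fingers and collar below 0.2 N and x of collar_mid in the frame of fixture between -0.025 and 0.025 m and y of collar_mid in the frame of fixture between 0.02 and 0.1 m and contact force between pad and collar below 4 N), for 0.2 s.
2. the pad presses the collar into the V with more than 6 N (angle between collar_mid's own z axis and vertical below 0.08 rad and z of collar_mid in the frame of fixture between 0.038 and 0.047 m and contact force between pad and collar above 6 N), for 0.2 s.
At the end, for the whole second after the job is handed in: The collar lies flat on the bed (tilt under 0.08 rad, its centre 38 to 47 mm above the fixture's underside), centred in the V (within 4 mm of the fixture's middle line, centre at fixture y 68 to 100 mm), held by the pad with 6 to 30 N, collar and wheel at rest, the collar not touched by the fingers (all of step 2 and contact force between the fingers and collar below 0.2 N and contact force between pad and collar below 30 N and x of collar_mid in the frame of fixture between -0.004 and 0.004 m and y of collar_mid in the frame of fixture between 0.068 and 0.1 m and velocity of joint wheel between -0.05 and 0.05 rad/s and linear speed of collar below 0.01 m/s).
It fails at once if the pad squeezes the collar with more than 30 N (contact force between pad and collar above 30 N).
It fails at once if the slide or its pad is pushed directly by the robot instead of by the wheel (contact force between any of the fingers, the arm and carriage above 6 N).
It fails at once if another thing on the bench is shifted by more than 30 mm (distance of any of flange, spanner, bush, oil, screws, driver, puck from where it was at the start of the episode above 0.03 m).
It also fails if it takes over 72 s, if anything falls off the work surface, if the arm or the gripper's body presses on something with over 40 N, if the wrist force passes 120 N, or if a joint passes its speed limit or range.

## Working session

There is one attempt and no reset: what is moved stays moved. The work goes in short steps, Python scripts to look and compute and a tool call to move; the robot and the scene stay as the last step left them, time stands still between calls to the robot, and variables do not carry over. Pictures are saved under pics/ and viewed, about 8 in all and at most 12, crops included, and the job is handed in when it is done.

Besides the shell and the picture viewer there is one more tool, called as name(argument=value, ...) on one line, values as JSON. play_rows: Moves the arm, as the interface text tells. Its arguments: {"type":"object","properties":{"motion":{"type":"array"},"fingers":{"type":"number"},"squeeze":{"type":"number"}},"required":["motion"]}

```bash
mkdir -p pics
cat > h.py <<'E'
import numpy as np, cv2
from rig import ctrl
from scipy.spatial.transform import Rotation as Rn
def save(n,im): cv2.imwrite('pics/'+n+'.png',cv2.cvtColor(im,cv2.COLOR_RGB2BGR))
def toolT(s=None):
    s=s or ctrl.sense(); q=np.array(s['ee_rot']); T=np.eye(4)
    T[:3,:3]=Rn.from_quat([q[1],q[2],q[3],q[0]]).as_matrix(); T[:3,3]=s['eef_pos']; return T
def cam(n,T=None):
    c=ctrl.get_calibration(n); K=np.array(c['K'])
    if n=='wrist':
        M=np.linalg.inv((toolT() if T is None else T)@np.array(c['tool_from_camera'])); return K,M[:3,:3],M[:3,3]
    return K,np.array(c['R']),np.array(c['t'])
def ray(n,uv,z,T=None):
    K,R,t=cam(n,T); d=R.T@np.linalg.inv(K)@np.array([uv[0],uv[1],1.]); o=-R.T@t
    return o+d*(z-o[2])/d[2]
def proj(n,X,T=None):
    K,R,t=cam(n,T); p=K@(R@np.array(X,float)+t); return p[:2]/p[2]
E
python3 - <<'E'
from h import *
s=ctrl.sense(); print(s)
a=ctrl.capture('top'); 
b=ctrl.capture('scene')
save('top0',a); save('scene0',b)
for c in('top','scene'):
  for n in('collar_mid','fixture','hub','guard','pad_face','bed','wheel'):
    try: print(c,n,[(round(d['p'],2),np.round(np.array(d['position'])*[560,420],1)) for d in ctrl.spot_in(c,n)][:4])
    except Exception as e: print(c,n,e)
E
```

```text
{'time_s': 0.0, 'joints': array([ 1.05662077e+00,  3.13437337e-01,  1.49846032e+00,  1.12277920e-05,
        1.33099307e+00, -2.23403559e-01]), 'dq': array([ 2.02259165e-04,  3.22182591e-06, -7.76177589e-04, -1.01200514e-03,
       -1.75320559e-03, -9.01381901e-04]), 'tau': array([-8.97410100e-04, -4.12267578e+01, -2.59746838e+01, -1.98045395e-04,
        4.12456910e-03,  3.64019940e-06]), 'eef_pos': array([150.39091854, 502.72324947, 230.73281023]), 'ee_rot': array([ 2.57653956e-04,  8.02089124e-01,  5.97203998e-01, -5.95728365e-04]), 'force': array([-0.07265114, -0.05384948, -0.04522297]), 'wrist_torque': array([-0.02282908,  0.00853338,  0.02833327]), 'grip_width': 1.0016524166508982}
top collar_mid [(0.97, array([312.3, 268.7])), (0.83, array([438. , 309.2])), (0.77, array([385.2, 265.4]))]
top fixture [(0.95, array([264.4, 159.6]))]
top hub [(0.94, array([261.6, 163.2]))]
top guard [(0.93, array([259.7, 164.9]))]
top pad_face [(0.45, array([233. , 166.3])), (0.4, array([262.9, 163.4]))]
top bed [(0.92, array([264.5, 164.2]))]
top wheel [(0.64, array([282.8, 178.8]))]
scene collar_mid [(0.82, array([218.4, 160.4])), (0.8, array([278.6, 206. ])), (0.77, array([230.1, 196.7]))]
scene fixture [(0.96, array([278.6, 290.2]))]
scene hub [(0.9, array([279. , 285.7]))]
scene guard [(0.95, array([279. , 286.1]))]
scene pad_face [(0.7, array([308.1, 286.6]))]
scene bed [(0.71, array([276.5, 285.7]))]
scene wheel [(0.61, array([267.5, 227.4]))]
```

View pics/top0.png

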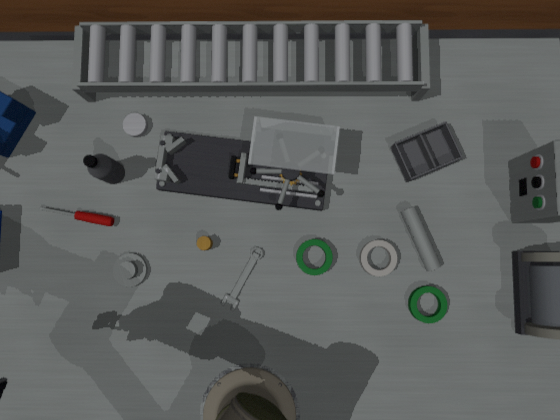

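View pics/scene0.png

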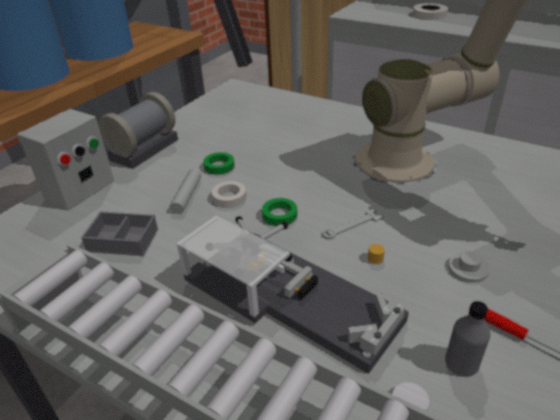

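The top picture shows the ring look-alikes: white ring (379,258), green rings (315,257) and (428,304), flange (130,268), white puck (135,125). I choose the white ring at (379,258). The fixture has its V at the left (165,160) and its wheel at the right under the guard (293,160). Next is one close crop of ring and fixture.

Run:
```python
from h import *
a=cv2.imread('pics/top0.png')[112:292,150:410]
cv2.imwrite('pics/crop.png',cv2.resize(a,None,fx=3,fy=3,interpolation=cv2.INTER_CUBIC))
for uv in [(163,131),(157,190),(323,210)]: print(ray('top',uv,30).round(1))
# white ring by threshold, plane z 25
im=cv2.imread('pics/top0.png'); 
print(ray('top',(379,258),25).round(1), ray('top',(293,182),85).round(1))
K,R,t=cam('top'); print((-R.T@t).round(0))
```

```text
[698.4 222.   30. ]
[548.1 233.   30. ]
[ 498.4 -180.    30. ]
[ 380.8 -316.6   25. ] [ 558.9 -105.2   85. ]
[ 380.  -91. 1140.]
```

View pics/crop.png

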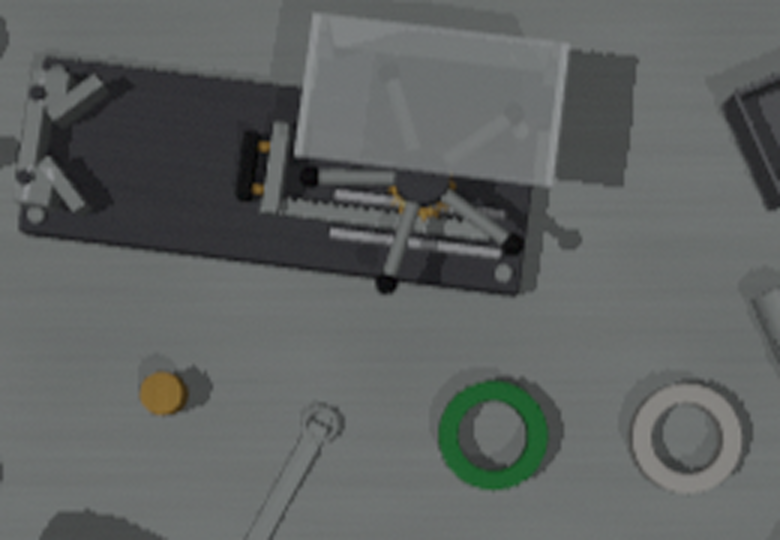

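The crop confirms the white plain ring at full-image (379,257.7). Three near spokes end in balls at crop (309,176), (386,284) and (513,243). The guard corners and the base corners are clear. I fit the fixture pose and wheel angle to these.

```bash
cat > fit.py <<'E'
from h import *
from scipy.optimize import least_squares
def F(p,P):
    x,y,a=p[:3]; c,s=np.cos(a),np.sin(a); P=np.atleast_2d(P).astype(float)
    return np.c_[x+c*P[:,0]-s*P[:,1], y+s*P[:,0]+c*P[:,1], P[:,2]]
def ball(q,k,r=88): 
    a=q+k*np.radians(72); return [-r*np.cos(a),-170+r*np.sin(a),85]
E
python3 - <<'E'
from fit import *
C=lambda u,v: np.array([u/3+150,v/3+112])
obs=[([-75,160,30],C(20,232)),([-75,-260,30],C(518,295)),([75,160,30],C(36,52)),
([0,-70,114],C(297,155)),([0,-270,114],C(551,185)),([113,-70,114],C(315,13)),([113,-270,114],C(568,45))]
bo=[C(386,284),C(309,176),C(513,243)]; ks=[0,1,-1]
def res(p):
    P=[o[0] for o in obs]+[ball(p[3],k) for k in ks]
    W=F(p,P); U=np.array([proj('top',w) for w in W]); return (U-np.array([o[1] for o in obs]+bo)).ravel()
r=least_squares(res,[600,40,-.115,.2],loss='soft_l1'); print(r.x.round(4)); print(r.fun.reshape(-1,2).round(1))
p=r.x; np.save('p.npy',p)
for n,X in dict(hub=[0,-170,85],bed=[0,60,30],seat=[0,85,30]).items(): print(n,F(p,X).round(1))
print('balls',F(p,[ball(p[3],k) for k in ks]).round(1))
print('collar',ray('top',(379,257.7),25).round(1)); print(toolT().round(3), ctrl.get_calibration('wrist')['tool_from_camera'])
E
```

```text
[ 6.056643e+02  6.895410e+01 -1.253000e-01  1.974000e-01]
[[-1.2 -0.6]
 [ 0.2 -0.5]
 [ 2.5  1. ]
 [-1.2 -0.1]
 [ 0.3  0.6]
 [-0.7 -0.1]
 [ 0.4 -0.5]
 [ 0.1 -0.3]
 [ 0.5  0.4]
 [-0.3  0.3]]
hub [[584.4 -99.7  85. ]]
bed [[613.2 128.5  30. ]]
seat [[616.3 153.3  30. ]]
balls [[ 501.   -71.8   85. ]
 [ 585.2  -11.7   85. ]
 [ 532.1 -170.5   85. ]]
collar [ 381.5 -316.6   25. ]
[[ 2.87000e-01  9.58000e-01  0.00000e+00  1.50550e+02]
 [ 9.58000e-01 -2.87000e-01 -0.00000e+00  5.02952e+02]
 [-0.00000e+00  0.00000e+00 -1.00000e+00  2.31306e+02]
 [ 0.00000e+00  0.00000e+00  0.00000e+00  1.00000e+00]] [[ 9.99999992e-01 -4.82613603e-05 -1.19307812e-04 -3.23308998e-01]
 [ 7.82294024e-05  9.64048805e-01  2.65725224e-01 -6.71139540e+01]
 [ 1.02194293e-04 -2.65725231e-01  9.64048801e-01 -1.42058178e+02]
 [ 0.00000000e+00  0.00000000e+00  0.00000000e+00  1.00000000e+00]]
```

play_rows(motion=[[[20,0,0],[0,0,6.7]],[[0,0,0],[0,0,6.7]],[[0,0,0],[0,0,6.7]],[[0,0,0],[0,0,6.7]],[[0,0,0],[0,0,6.7]],[[0,0,0],[0,0,6.7]],[[0,0,0],[0,0,6.7]],[[0,0,0],[0,0,6.7]],[[0,0,0],[0,0,6.7]],[[0,0,0],[0,0,6.7]],[[0,0,0],[0,0,6.7]],[[0,0,0],[0,0,6.7]]], fingers=45, squeeze=30)

```text
time_s: 1.8
eef_pos: [156.3, 522.1, 231.3]
ee_rot: [-0.0, 0.998, -0.064, 0.0]
force: [-0.1, -0.7, -0.6]
grip_width: 0.524
```

play_rows(motion=[[[18,25,0],[0,0,0]],[[20,25,0],[0,0,0]],[[20,25,0],[0,0,0]],[[20,25,0],[0,0,0]],[[20,25,0],[0,0,0]],[[20,25,0],[0,0,0]],[[20,25,0],[0,0,0]],[[20,25,0],[0,0,0]],[[20,25,0],[0,0,0]],[[20,25,0],[0,0,0]],[[20,25,0],[0,0,0]],[[20,25,0],[0,0,0]],[[20,25,0],[0,0,0]],[[20,25,0],[0,0,0]],[[0,25,0],[0,0,0]]])

```text
time_s: 3.05
eef_pos: [388.2, 113.8, 231.3]
ee_rot: [0.0, 0.998, -0.062, 0.001]
force: [0.6, -0.2, -0.3]
grip_width: 0.528
```

play_rows(motion=[[[1,29,0],[0,0,0]],[[1,29,0],[0,0,0]],[[1,29,0],[0,0,0]],[[1,29,0],[0,0,0]],[[1,29,0],[0,0,0]],[[1,29,0],[0,0,0]],[[1,29,0],[0,0,0]],[[1,29,10],[0,0,0]],[[1,29,10],[0,0,0]],[[1,29,10],[0,0,0]],[[1,29,10],[0,0,0]],[[1,29,10],[0,0,0]],[[1,29,10],[0,0,0]],[[1,29,10],[0,0,0]],[[0,0,10],[0,0,0]],[[0,0,0],[0,0,0]]])

```text
time_s: 4.38
eef_pos: [349.2, -289.2, 149.6]
ee_rot: [-0.001, 0.998, -0.063, -0.001]
force: [0.5, 0.1, -0.2]
grip_width: 0.523
```

Run:
```python
from h import *
s=ctrl.sense(); T=toolT(s); a=ctrl.capture('wrist'); save('w1',a)
print(s['time_s'],s['eef_pos'].round(1),T[:3,0].round(3),s['force'].round(2),s['grip_width'])
for d in ctrl.spot_in('wrist','collar_mid'):
    uv=np.array(d['position'])*[560,420]; print(d['p'],uv.round(1),ray('wrist',uv,12.5,T).round(1),a[int(uv[1]),int(uv[0])])
print('pred',proj('wrist',[381.5,-316.6,25],T))
```

```text
4.3833 [ 349.2 -289.2  149.6] [ 0.992 -0.125 -0.002] [ 0.52  0.15 -0.16] 0.5229617596679544
0.84 [245.4 339.2] [ 299.3 -416.2   12.5] [33 91 49]
0.78 [309.2 201.4] [ 369.5 -296.6   12.5] [115 121 120]
0.59 [308.4  51.7] [ 380.7 -185.9   12.5] [104 138 113]
pred [328.26695677 228.06005919]
```

View pics/w1.png

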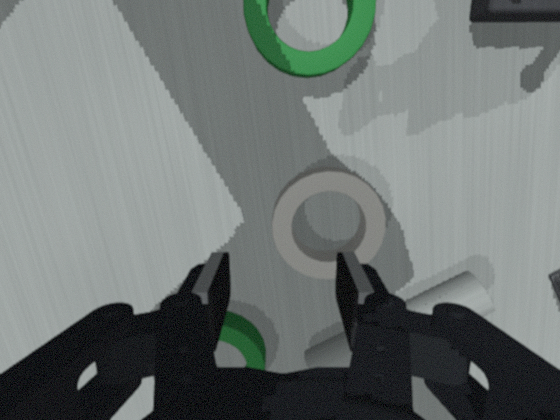

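The wrist view shows the white ring at (329,223), 5 px from the prediction. The green rings are clear of it and the grey cylinder lies to the lower right.

Run:
```python
from h import *
T=toolT(); a=cv2.imread('pics/w1.png'); 
for y in (200,215,230): print(y,[int(v) for v in a[y,262:400:3].mean(1)])
c=ray('wrist',(329,223),25,T); print(c.round(1))
for e in [(273,223),(386,223),(329,170)]: print((ray('wrist',e,25,T)-c).round(1))
g=np.array([381.5,-316.6,25])*.4+c*.6; X=g-37*T[:3,0]*[1,1,0]
d=T[:3,:3].T@(X*[1,1,0]+[0,0,8]-T[:3,3]); print('move',d.round(1))
```

```text
200 [115, 114, 116, 115, 110, 91, 125, 135, 137, 132, 132, 136, 134, 133, 115, 109, 116, 116, 114, 114, 116, 113, 112, 117, 116, 114, 115, 119, 117, 115, 116, 124, 134, 133, 135, 133, 134, 133, 133, 117, 105, 139, 148, 148, 164, 162]
215 [117, 113, 114, 111, 129, 133, 132, 131, 135, 133, 130, 96, 96, 95, 102, 114, 114, 115, 117, 116, 110, 111, 112, 116, 112, 116, 119, 116, 114, 117, 114, 113, 112, 94, 108, 130, 131, 132, 128, 132, 135, 105, 94, 100, 147, 164]
230 [115, 117, 112, 114, 131, 134, 133, 130, 132, 132, 100, 94, 98, 92, 95, 98, 97, 106, 117, 119, 113, 111, 112, 113, 113, 116, 116, 116, 118, 117, 115, 116, 91, 93, 95, 131, 134, 133, 132, 129, 133, 120, 111, 108, 112, 111]
[ 383.7 -312.7   25. ]
[-43.6   5.4   0. ]
[44.4 -5.5  0. ]
[ 3.7 41.8  0. ]
move [ -1.2  21.6 143.4]
```

play_rows(motion=[[[-1,8,15],[0,0,0]],[[0,8,20],[0,0,0]],[[0,7,20],[0,0,0]],[[0,0,20],[0,0,0]],[[0,0,20],[0,0,0]],[[0,0,15],[0,0,0]],[[0,0,12],[0,0,0]],[[0,0,10],[0,0,0]],[[0,0,8],[0,0,0]],[[0,0,5],[0,0,0]],[[0,0,0],[0,0,0]]])

```text
time_s: 5.4
eef_pos: [346.3, -311.2, 6.0]
ee_rot: [-0.0, 0.998, -0.061, -0.0]
force: [-0.7, 0.5, 0.3]
grip_width: 0.526
```

play_rows(motion=[[[0,0,0],[0,0,0]],[[0,0,0],[0,0,0]],[[0,0,0],[0,0,0]],[[0,0,0],[0,0,0]],[[0,0,0],[0,0,0]],[[0,0,0],[0,0,0]],[[0,0,0],[0,0,0]],[[0,0,0],[0,0,0]],[[0,0,0],[0,0,0]]], fingers=5, squeeze=40)

```text
time_s: 6.15
eef_pos: [346.5, -311.9, 7.0]
ee_rot: [0.001, 0.998, -0.062, 0.0]
force: [0.2, 1.3, 5.6]
grip_width: 0.197
```

play_rows(motion=[[[0,0,-10],[0,0,0]],[[0,0,-20],[0,0,0]],[[0,0,-20],[0,0,0]],[[0,0,-25],[0,0,0]],[[0,0,-25],[0,0,0]],[[0,0,-25],[0,0,0]],[[0,0,-25],[0,0,0]],[[0,0,0],[0,0,0]]])

```text
time_s: 6.82
eef_pos: [347.3, -313.1, 161.3]
ee_rot: [0.003, 0.998, -0.062, 0.003]
force: [-0.2, -0.4, 0.4]
grip_width: 0.192
```

Run:
```python
from fit import *
s=ctrl.sense(); T=toolT(s); a=ctrl.capture('wrist'); save('w2',a)
print(s['time_s'],s['eef_pos'].round(1),T[:3,0].round(3),s['force'].round(2),s['grip_width']*85.4)
p=np.load('p.npy'); t=F(p,[-37,58,130])[0]; print('target',t,'move',(T[:3,:3].T@(t-T[:3,3])).round(1))
```

```text
6.8167 [ 347.3 -313.1  161.3] [ 0.992 -0.123  0.005] [-0.2  -0.39  0.4 ] 16.420245479117522
target [576.20504236 131.12443485 130.        ] move [ 172.4 -469.1   29.2]
```

View pics/w2.png

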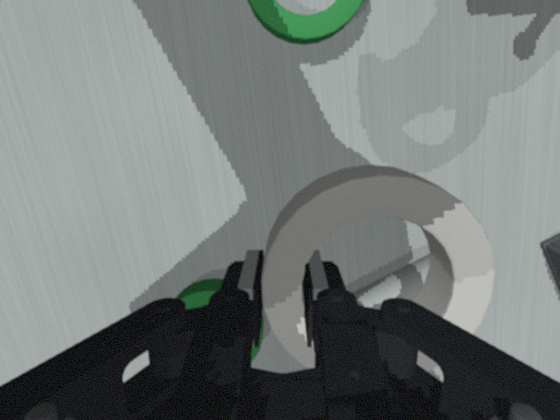

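The ring is held across its wall by its near side, level, opening 16.4 mm. I carry it over the bed.

play_rows(motion=[[[5,-15,0],[0,0,0]],[[11,-30,0],[0,0,0]],[[12,-33,0],[0,0,0]],[[12,-33,0],[0,0,0]],[[12,-33,0],[0,0,0]],[[12,-33,0],[0,0,0]],[[12,-33,0],[0,0,0]],[[12,-33,0],[0,0,0]],[[12,-33,0],[0,0,0]],[[12,-33,0],[0,0,0]],[[12,-33,0],[0,0,0]],[[12,-33,0],[0,0,0]],[[12,-33,0],[0,0,0]],[[12,-33,8],[0,0,0]],[[12,-30,10],[0,0,0]],[[7,-15,10],[0,0,0]],[[5,-10,0],[0,0,0]],[[0,0,0],[0,0,0]]])

```text
time_s: 8.37
eef_pos: [589.4, 159.7, 126.3]
ee_rot: [0.0, 0.998, -0.061, -0.002]
force: [-0.1, -0.7, -1.2]
grip_width: 0.196
```

Run:
```python
from fit import *
s=ctrl.sense(); T=toolT(s); a=ctrl.capture('wrist'); save('w3',a)
print(s['time_s'],s['eef_pos'].round(1),T.round(3),s['force'].round(2),s['grip_width']*85.4)
p=np.load('p.npy'); t=F(p,[-37,58,130])[0]; print('move',(T[:3,:3].T@(t-T[:3,3])).round(1))
b=a.copy()
for P in ([0,160,30],[-75,160,30],[0,60,30],[-28,-20.3,55],[28,-20.3,55]): 
    u=proj('wrist',F(p,P)[0],T); print(P,u.round(0)); cv2.circle(b,tuple(int(v) for v in u),4,(255,0,0),1)
save('w3b',b)
```

```text
8.3667 [589.4 159.7 126.3] [[ 9.93000e-01 -1.21000e-01 -3.00000e-03  5.89413e+02]
 [-1.21000e-01 -9.93000e-01  0.00000e+00  1.59706e+02]
 [-3.00000e-03  0.00000e+00 -1.00000e+00  1.26264e+02]
 [ 0.00000e+00  0.00000e+00  0.00000e+00  1.00000e+00]] [-0.06 -0.68 -1.21] 16.748685547766346
move [-9.7 30.  -3.7]
[0, 160, 30] [327. 100.]
[-75, 160, 30] [209.  99.]
[0, 60, 30] [321. 247.]
[-28, -20.3, 55] [281. 367.]
[28, -20.3, 55] [361. 367.]
```

View pics/w3b.png

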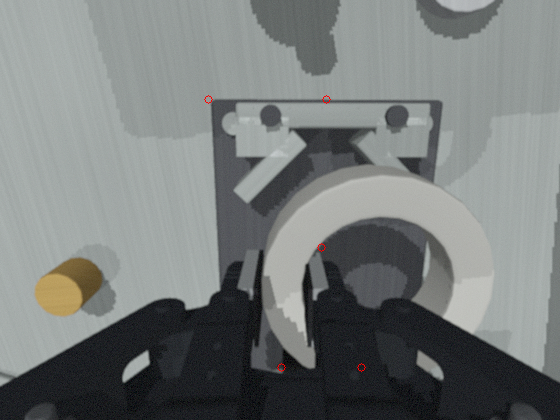

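The frame is right: the plate's edge shows at (213,101) against a predicted (209,99). I overshot by 30 mm in y, so I correct that, then descend.

play_rows(motion=[[[-4,10,0],[0,0,0]],[[-4,15,0],[0,0,0]],[[0,5,5],[0,0,0]],[[0,0,12],[0,0,0]],[[0,0,15],[0,0,0]],[[0,0,15],[0,0,0]],[[0,0,15],[0,0,0]],[[0,0,12],[0,0,0]],[[0,0,8],[0,0,0]],[[0,0,3],[0,0,0]],[[0,0,1],[0,0,0]],[[0,0,0],[0,0,0]]])

```text
time_s: 9.42
eef_pos: [578.4, 129.2, 42.6]
ee_rot: [-0.0, 0.998, -0.062, 0.0]
force: [0.2, 0.2, -1.4]
grip_width: 0.191
```

play_rows(motion=[[[0,0,1.5],[0,0,0]],[[0,0,1.5],[0,0,0]],[[0,0,1],[0,0,0]],[[0,0,1],[0,0,0]],[[0,0,0],[0,0,0]]])

```text
time_s: 9.83
eef_pos: [578.1, 129.3, 37.2]
ee_rot: [0.0, 0.998, -0.062, -0.0]
force: [-0.7, 0.7, -0.9]
grip_width: 0.19
```

play_rows(motion=[[[0,0,1],[0,0,0]],[[0,0,1],[0,0,0]],[[0,0,0],[0,0,0]]])

```text
time_s: 10.08
eef_pos: [578.3, 129.3, 37.0]
ee_rot: [0.0, 0.998, -0.061, 0.0]
force: [-6.3, 0.1, 13.4]
grip_width: 0.192
```

Contact with the bed. I release and rise.

play_rows(motion=[[[0,0,-1],[0,0,0]],[[0,0,0],[0,0,0]],[[0,0,0],[0,0,0]],[[0,0,0],[0,0,0]],[[0,0,0],[0,0,0]],[[0,0,0],[0,0,0]],[[0,0,-8],[0,0,0]],[[0,0,-15],[0,0,0]],[[0,0,-25],[0,0,0]],[[0,0,-30],[0,0,0]],[[0,0,-30],[0,0,0]],[[0,0,-30],[0,0,0]],[[0,0,0],[0,0,0]]], fingers=44)

```text
time_s: 11.17
eef_pos: [580.5, 129.4, 181.2]
ee_rot: [-0.0, 0.998, -0.062, 0.005]
force: [0.3, 0.6, -0.2]
grip_width: 0.52
```

play_rows(motion=[[[-20,10,0],[0,0,0]],[[-20,15,0],[0,0,0]],[[-20,20,0],[0,0,0]],[[-15,25,0],[0,0,0]],[[0,25,0],[0,0,0]],[[0,25,0],[0,0,0]],[[0,15,0],[0,0,0]],[[0,0,0],[0,0,0]],[[0,0,0],[0,0,0]]], fingers=0)

```text
time_s: 11.92
eef_pos: [487.1, 4.3, 174.5]
ee_rot: [-0.0, 0.998, -0.062, 0.0]
force: [0.2, -0.0, 0.1]
grip_width: -0.001
```

Run:
```python
from fit import *
s=ctrl.sense(); T=toolT(s); a=ctrl.capture('wrist'); save('w4',a); b=ctrl.capture('top')
print(s['time_s'],s['eef_pos'].round(1),T[:3,0].round(3),s['force'].round(2),s['grip_width']*85.4)
p=np.load('p.npy'); w=np.eye(3)
def fx(X): 
    c,sn=np.cos(p[2]),np.sin(p[2]); d=np.array(X)[:2]-p[:2]; return np.array([c*d[0]+sn*d[1],-sn*d[0]+c*d[1]])
for cam_,TT in(('wrist',T),('top',None)):
  for d in ctrl.spot_in(cam_,'collar_mid'):
    uv=np.array(d['position'])*[560,420]; print(cam_,round(d['p'],2),uv.round(0),fx(ray(cam_,uv,50,TT)).round(1))
print('tcp fix',fx(s['eef_pos']).round(1))
L=cv2.resize(b[115:235,140:360],None,fx=2.55,fy=2.55,interpolation=cv2.INTER_CUBIC)
o=np.vstack([a[::1][:290],L[:306,:560]]); save('v4',o)
```

```text
11.9167 [487.1   4.3 174.5] [ 0.992 -0.124  0.   ] [ 0.15 -0.    0.06] -0.06345544015846806
wrist 0.7 [163. 363.] [-214.3 -226.6]
wrist 0.64 [440.  50.] [-1.3 26.4]
top 0.95 [323. 255.] [-186.4 -271.3]
top 0.69 [193. 152.] [24.7 75.6]
top 0.57 [436. 295.] [-244.3 -548.3]
tcp fix [-109.5  -79. ]
```

View pics/v4.png

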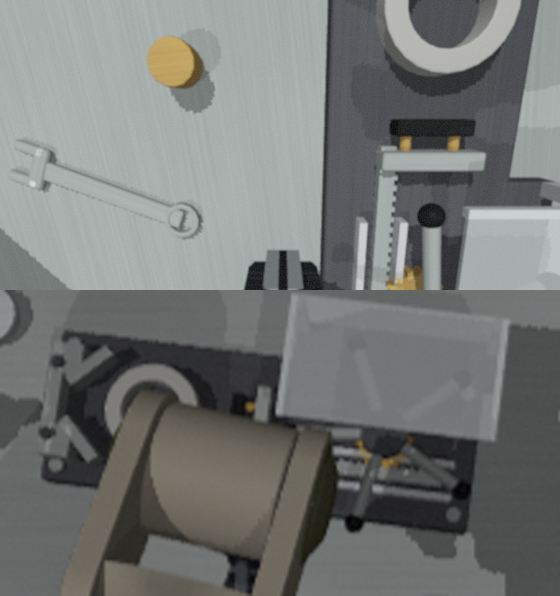

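The collar lies flat on the bed, centred near wrist px (452,10), with the pad well clear at (432,128). The other things look untouched. Now I work out the finger paths for the wheel.

```bash
cat > arc.py <<'E'
from fit import *
def c(th,r0=62,hx=14.5,hy=11):
    t=np.radians(th); u=np.array([-np.cos(t),np.sin(t)]); n=np.array([np.sin(t),np.cos(t)])
    return r0*u-(6+hx*abs(np.sin(t))+hy*abs(np.cos(t)))*n+[0,-170]
def fx(X):
    p=np.load('p.npy'); k,sn=np.cos(p[2]),np.sin(p[2]); d=np.array(X)[:2]-p[:2]; return np.array([k*d[0]+sn*d[1],-sn*d[0]+k*d[1]])
def gap(th,r=62): 
    t=np.radians(th-36); return np.array([-r*np.cos(t),-170+r*np.sin(t)])
E
python3 - <<'E'
from arc import *
print('now',fx(ctrl.sense()['eef_pos']),'gap',gap(11.3))
q=gap(11.3)
for th in list(range(11,66,6))+[65,-7,-3]+list(range(2,66,7)):
    if th==-7: print('gap',gap(-7)); q=gap(-7)
    v=c(th); d=v-q; q=v; print(th,v.round(1),'tool d',d[0].round(1),-d[1].round(1))
E
```

```text
now [-109.58706078  -77.88352751] gap [ -56.32750701 -195.90775858]
11 [ -64.6 -177.4] tool d -8.3 -18.5
17 [ -65.4 -171.7] tool d -0.8 -5.7
23 [ -65.6 -165.8] tool d -0.2 -5.9
29 [ -65.2 -159.8] tool d 0.4 -6.1
35 [ -64.2 -153.5] tool d 1.0 -6.2
41 [ -62.4 -147.3] tool d 1.8 -6.2
47 [ -59.9 -141.1] tool d 2.5 -6.2
53 [ -56.6 -135. ] tool d 3.3 -6.0
59 [ -52.6 -129.3] tool d 4.1 -5.8
65 [ -47.8 -123.9] tool d 4.8 -5.4
65 [ -47.8 -123.9] tool d 0.0 -0.0
gap [ -45.3439295  -212.28389832]
-7 [ -59.3 -196.1] tool d -13.9 -16.2
-3 [ -61. -191.] tool d -1.7 -5.1
2 [ -62.6 -185.3] tool d -1.6 -5.6
9 [ -64.2 -179.2] tool d -1.7 -6.1
16 [ -65.3 -172.7] tool d -1.0 -6.5
23 [ -65.6 -165.8] tool d -0.3 -6.9
30 [ -65.1 -158.7] tool d 0.5 -7.1
37 [ -63.7 -151.5] tool d 1.4 -7.3
44 [ -61.3 -144.2] tool d 2.4 -7.3
51 [ -57.8 -137. ] tool d 3.4 -7.1
58 [ -53.3 -130.2] tool d 4.5 -6.8
65 [ -47.8 -123.9] tool d 5.6 -6.3
```

play_rows(motion=[[[6,14,0],[0,0,0]],[[10,22,0],[0,0,0]],[[11,26,0],[0,0,0]],[[11,26,0],[0,0,0]],[[10,20,0],[0,0,0]],[[5,10,5],[0,0,0]],[[0,0,15],[0,0,0]],[[0,0,20],[0,0,0]],[[0,0,20],[0,0,0]],[[0,0,18],[0,0,0]],[[0,0,14],[0,0,0]],[[0,0,8],[0,0,0]],[[0,0,3],[0,0,0]],[[0,0,0],[0,0,0]]])

```text
time_s: 13.28
eef_pos: [525.2, -118.5, 70.9]
ee_rot: [-0.0, 0.998, -0.061, -0.0]
force: [-0.3, -1.3, -0.5]
grip_width: -0.0
```

play_rows(motion=[[[-4,-9,0],[0,0,0]],[[-4,-8,0],[0,0,0]],[[-1,-4,0],[0,0,0]],[[0,-4,0],[0,0,0]],[[0,-6,0],[0,0,0]],[[0.4,-6,0],[0,0,0]],[[1,-6,0],[0,0,0]]])

```text
time_s: 13.87
eef_pos: [523.8, -76.3, 72.2]
ee_rot: [0.001, 0.998, -0.062, 0.001]
force: [0.7, -7.3, 1.4]
grip_width: -0.001
```

play_rows(motion=[[[1.8,-6.2,0],[0,0,0]],[[2.5,-6.2,0],[0,0,0]],[[3.3,-6,0],[0,0,0]],[[4,-5.8,0],[0,0,0]]])

```text
time_s: 14.2
eef_pos: [537.7, -53.5, 72.1]
ee_rot: [0.001, 0.998, -0.061, 0.0]
force: [-3.4, -6.9, 1.7]
grip_width: -0.004
```

play_rows(motion=[[[4.8,-5.4,0],[0,0,0]],[[0,0,0],[0,0,0]]])

```text
time_s: 14.37
eef_pos: [543.6, -47.5, 71.8]
ee_rot: [0.0, 0.998, -0.061, 0.001]
force: [0.6, -0.1, -0.4]
grip_width: -0.003
```

Run:
```python
from arc import *
s=ctrl.sense(); print(s['time_s'],fx(s['eef_pos']).round(1),s['eef_pos'].round(1),s['force'].round(2))
a=ctrl.capture('top'); save('top5',cv2.resize(a[115:235,140:360],None,fx=3,fy=3,interpolation=cv2.INTER_CUBIC))
```

```text
14.3667 [ -47.  -123.3] [543.6 -47.5  71.8] [ 0.63 -0.1  -0.42]
```

View pics/top5.png

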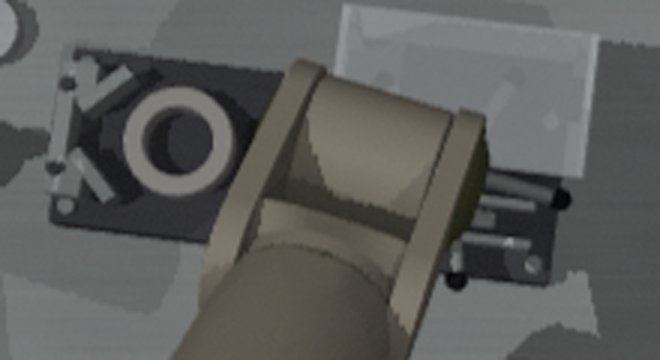

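The collar at (180,140) is well in line with the V. The wheel has turned: the near balls are now at (456,281) and (560,198).

Run:
```python
from arc import *
for u in [(456,281),(560,198)]:
    v=fx(ray('top',np.array(u)/3+[140,115],85))-[0,-170]; print(v.round(1),np.hypot(*v).round(1),np.degrees(np.arctan2(v[1],-v[0])).round(1))
print('collar',fx(ray('top',np.array((180,140))/3+[140,115],55)).round(1))
```

```text
[-87.8 -14.2] 88.9 -9.2
[-12.4 -87.1] 88.0 -81.9
collar [ 2.  53.6]
```

play_rows(motion=[[[-2,3,-8],[0,0,0]],[[0,0,-20],[0,0,0]],[[0,0,-20],[0,0,0]],[[0,10,-5],[0,0,0]],[[2,20,0],[0,0,0]],[[2,25,0],[0,0,0]],[[2,20,0],[0,0,0]],[[0,10,0],[0,0,0]],[[0,3,10],[0,0,0]],[[0,0,18],[0,0,0]],[[0,0,15],[0,0,0]],[[0,0,8],[0,0,0]],[[0,0,2],[0,0,0]],[[0,0,0],[0,0,0]]])

```text
time_s: 15.58
eef_pos: [535.5, -138.4, 70.8]
ee_rot: [-0.0, 0.998, -0.061, -0.001]
force: [0.6, -0.2, 1.0]
grip_width: -0.005
```

play_rows(motion=[[[-7,-8,0],[0,0,0]],[[-7,-8,0],[0,0,0]],[[-2,-5,0],[0,0,0]],[[-2,-6,0],[0,0,0]],[[-1.5,-6,0],[0,0,0]],[[-1,-6.5,0],[0,0,0]],[[0,-7,0],[0,0,0]],[[0.5,-7,0],[0,0,0]]])

```text
time_s: 16.25
eef_pos: [523.5, -84.3, 72.6]
ee_rot: [0.001, 0.998, -0.062, 0.002]
force: [1.2, -8.5, 2.5]
grip_width: -0.004
```

play_rows(motion=[[[0.4,-6,0],[0,0,0]],[[1,-6,0],[0,0,0]],[[1.5,-6,0],[0,0,0]]])

```text
time_s: 16.5
eef_pos: [528.2, -66.7, 72.4]
ee_rot: [0.001, 0.998, -0.061, 0.001]
force: [-1.0, -7.0, 3.0]
grip_width: 0.005
```

play_rows(motion=[[[2,-5,0],[0,0,0]],[[2.5,-5,0],[0,0,0]],[[3,-4,0],[0,0,0]]])

```text
time_s: 16.75
eef_pos: [536.8, -53.3, 72.1]
ee_rot: [0.001, 0.998, -0.061, 0.0]
force: [-3.2, -7.0, 2.3]
grip_width: -0.002
```

play_rows(motion=[[[2,-3,0],[0,0,0]],[[2,-2,0],[0,0,0]],[[0,0,0],[0,0,0]]])

```text
time_s: 17.0
eef_pos: [541.4, -48.4, 71.9]
ee_rot: [0.0, 0.998, -0.061, 0.0]
force: [-1.7, -1.8, 1.3]
grip_width: 0.002
```

Run:
```python
from arc import *
s=ctrl.sense(); print(s['time_s'],fx(s['eef_pos']).round(1),s['eef_pos'].round(1),s['force'].round(2))
a=ctrl.capture('top'); save('top6',cv2.resize(a[115:235,140:360],None,fx=3,fy=3,interpolation=cv2.INTER_CUBIC))
```

```text
17.0 [ -49.1 -124.4] [541.4 -48.4  71.9] [-1.69 -1.76  1.32]
```

View pics/top6.png

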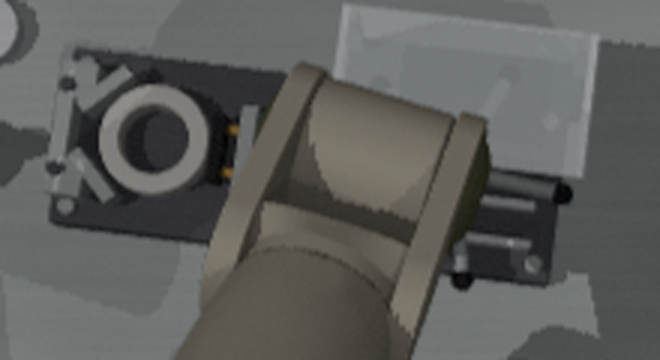

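The collar has moved to (155,138), near the V arms, and the pad follows it. No rise in force is felt yet. Next spoke, then slow pushes.

play_rows(motion=[[[-2,3,-8],[0,0,0]],[[0,0,-20],[0,0,0]],[[0,0,-20],[0,0,0]],[[0,10,-5],[0,0,0]],[[3,20,0],[0,0,0]],[[3,25,0],[0,0,0]],[[3,20,0],[0,0,0]],[[0,10,0],[0,0,0]],[[0,3,10],[0,0,0]],[[0,0,18],[0,0,0]],[[0,0,15],[0,0,0]],[[0,0,8],[0,0,0]],[[0,0,2],[0,0,0]],[[0,0,0],[0,0,0]]])

```text
time_s: 18.22
eef_pos: [536.8, -139.1, 70.8]
ee_rot: [-0.0, 0.998, -0.061, -0.0]
force: [-0.3, 0.6, -0.1]
grip_width: -0.002
```

play_rows(motion=[[[-7,-7,0],[0,0,0]],[[-7,-7,0],[0,0,0]],[[-1,-2,0],[0,0,0]],[[-1,-2,0],[0,0,0]]])

```text
time_s: 18.55
eef_pos: [523.4, -119.9, 72.0]
ee_rot: [0.001, 0.998, -0.061, 0.001]
force: [1.6, -6.3, -1.4]
grip_width: -0.002
```

play_rows(motion=[[[-0.3,-1,0],[0,0,0]],[[-0.3,-1,0],[0,0,0]],[[-0.3,-1,0],[0,0,0]],[[-0.3,-1,0],[0,0,0]]])

```text
time_s: 18.88
eef_pos: [523.0, -116.3, 72.0]
ee_rot: [0.001, 0.998, -0.061, 0.001]
force: [1.2, -4.6, -1.3]
grip_width: 0.001
```

play_rows(motion=[[[-0.3,-1,0],[0,0,0]],[[-0.3,-1,0],[0,0,0]],[[-0.3,-1,0],[0,0,0]],[[-0.3,-1,0],[0,0,0]]])

```text
time_s: 19.22
eef_pos: [522.7, -112.3, 72.0]
ee_rot: [0.001, 0.998, -0.062, 0.001]
force: [2.4, -4.8, -3.2]
grip_width: 0.0
```

play_rows(motion=[[[-0.3,-1,0],[0,0,0]],[[-0.3,-1,0],[0,0,0]],[[-0.3,-1,0],[0,0,0]],[[-0.3,-1,0],[0,0,0]]])

```text
time_s: 19.55
eef_pos: [522.2, -108.2, 72.1]
ee_rot: [0.001, 0.998, -0.062, 0.002]
force: [3.4, -6.6, -0.6]
grip_width: -0.002
```

play_rows(motion=[[[-0.3,-1,0],[0,0,0]],[[-0.3,-1,0],[0,0,0]],[[-0.3,-1,0],[0,0,0]],[[-0.3,-1,0],[0,0,0]]])

```text
time_s: 19.88
eef_pos: [521.7, -104.3, 72.3]
ee_rot: [0.001, 0.998, -0.062, 0.002]
force: [3.0, -6.7, -0.4]
grip_width: -0.002
```

play_rows(motion=[[[-0.2,-1,0],[0,0,0]],[[-0.2,-1,0],[0,0,0]],[[-0.2,-1,0],[0,0,0]]])

```text
time_s: 20.13
eef_pos: [521.5, -101.3, 72.4]
ee_rot: [0.001, 0.998, -0.062, 0.002]
force: [2.7, -7.6, -0.1]
grip_width: 0.0
```

Run:
```python
from arc import *
s=ctrl.sense(); print(s['time_s'],fx(s['eef_pos']).round(1),s['eef_pos'].round(1),s['force'].round(2),s['wrist_torque'].round(2))
from scipy.optimize import brentq
a=ctrl.capture('top'); L=cv2.resize(a[115:195,150:290],None,fx=5,fy=5,interpolation=cv2.INTER_CUBIC); save('top7',L)
b=cv2.resize(a[115:235,140:360],None,fx=3,fy=3,interpolation=cv2.INTER_CUBIC)
# dark ball search near front rim
best=[]
for th in np.arange(-30,40,1): 
    p=np.load('p.npy'); u=proj('top',F(p,[ -88*np.cos(np.radians(th)),-170+88*np.sin(np.radians(th)),85])[0]).astype(int)
    best.append((int(a[u[1]-1:u[1]+2,u[0]-1:u[0]+2].mean()),int(th)))
print(sorted(best)[:8])
```

```text
20.1333 [ -62.2 -179.5] [ 521.5 -101.3   72.4] [ 2.75 -7.62 -0.14] [-1.09 -0.35 -0.06]
[(49, -27), (49, -26), (49, -25), (50, -29), (50, -28), (50, -24), (51, -30), (53, -23)]
```

View pics/top7.png

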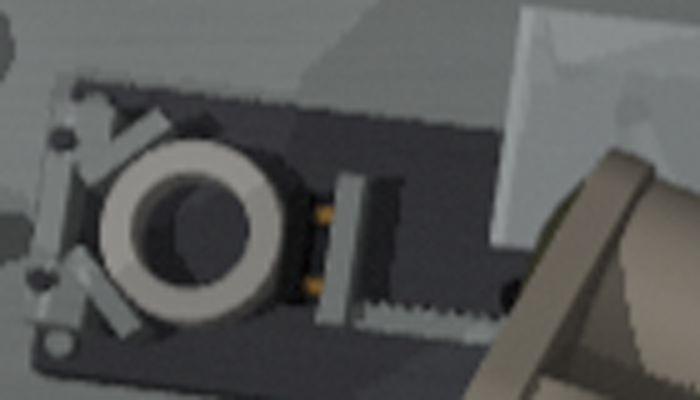

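The ring now appears to touch both V arms, with its centre at crop (192,231). The force step near 0° fits the contact corner changing from 76 to 49 mm radius. I check the numbers.

```bash
cat > feel.py <<'E'
from arc import *
from scipy.optimize import brentq
s=ctrl.sense(); x=fx(s['eef_pos']); p=np.load('p.npy')
def solve(x):
    # spoke angle with finger box touching; returns theta, contact radius
    def g(t): 
        n=np.array([np.sin(t),np.cos(t)]); return (x-[0,-170])@n+6+14.5*abs(np.sin(t))+11*abs(np.cos(t))
    t=brentq(g,-.5,1.3); n=np.array([np.sin(t),np.cos(t)]); u=np.array([-np.cos(t),np.sin(t)])
    k=x-[0,-170]+np.array([14.5*np.sign(t),11]); return t,k@u,n,u
t,r,n,u=solve(x); c_,s_=np.cos(p[2]),np.sin(p[2]); f=s['force']; ff=np.array([c_*f[0]+s_*f[1],-s_*f[0]+c_*f[1]])
Ft=-ff@n; print('t',s['time_s'].__round__(2),'theta',np.degrees(t).round(1),'r',r.round(1),'Ft',Ft.round(2),'Fr',(ff@u).round(2),'M',(Ft*r/1e3).round(3),'pad',((Ft*r/1e3-.35)/.024).round(1))
E
python3 feel.py; python3 -c "
from arc import *
print(fx(ray('top',np.array((192,231))/5+[150,115],55)).round(1))"
```

```text
t 20.18 theta 9.3 r 47.6 Ft 5.13 Fr -2.81 M 0.244 pad -4.4
[-0.4 82.1]
```

play_rows(motion=[[[-0.2,-1,0],[0,0,0]],[[-0.2,-1,0],[0,0,0]],[[-0.2,-1,0],[0,0,0]]])

```text
time_s: 20.43
eef_pos: [521.2, -98.3, 72.5]
ee_rot: [0.001, 0.998, -0.062, 0.002]
force: [2.1, -7.1, 1.2]
grip_width: 0.001
```

```bash
python3 feel.py
```

```text
t 20.43 theta 12.4 r 48.2 Ft 5.99 Fr -4.35 M 0.288 pad -2.6
```

```bash
cat >> feel.py <<'E'
a=ctrl.capture('top'); K=a[138:186,166:212].astype(np.float32).mean(2)  # collar region
U=cv2.resize(K,None,fx=8,fy=8,interpolation=cv2.INTER_CUBIC)
B=cv2.GaussianBlur(U,(0,0),4); h=cv2.HoughCircles(cv2.convertScaleAbs(B),cv2.HOUGH_GRADIENT_ALT,1.5,100,param1=150,param2=.6,minRadius=110,maxRadius=180)
m=(B>105).astype(np.uint8); cs,_=cv2.findContours(m,cv2.RETR_CCOMP,cv2.CHAIN_APPROX_NONE)
for k in sorted(cs,key=len)[-2:]:
    (cx,cy),(d1,d2),_=cv2.fitEllipse(cv2.convexHull(k)); print('ell',len(k),round(d1,1),round(d2,1),fx(ray('top',[(cx-3.5)/8+166,(cy-3.5)/8+138],55)).round(2))
np.save('pics/K%d.npy'%int(s['time_s']*100),a[120:200,150:290])
E
python3 feel.py
```

```text
t 20.43 theta 12.4 r 48.2 Ft 5.99 Fr -4.35 M 0.288 pad -2.6
ell 544 190.6 196.1 [ 0.18 85.11]
ell 802 280.2 287.0 [ 0.96 85.49]
```

play_rows(motion=[[[-0.1,-1,0],[0,0,0]],[[-0.1,-1,0],[0,0,0]],[[-0.1,-1,0],[0,0,0]]])

```text
time_s: 20.73
eef_pos: [521.5, -95.5, 72.5]
ee_rot: [0.002, 0.998, -0.062, 0.002]
force: [3.9, -8.4, 0.2]
grip_width: -0.004
```

```bash
python3 feel.py
```

```text
t 20.73 theta 15.6 r 48.6 Ft 6.24 Fr -6.81 M 0.304 pad -1.9
ell 545 190.9 196.2 [ 0.21 85.19]
ell 799 280.5 286.4 [ 0.96 85.6 ]
```

```bash
cat > prof.py <<'E'
from arc import *
import glob,sys
p=np.load('p.npy')
def full(f):
    a=np.zeros((420,560),np.float32)
    if f.endswith('npy'): a[120:200,150:290]=np.load(f).mean(2); return a
    im=cv2.imread(f).mean(2).astype(np.float32)
    if 'top6' in f: a[115:235,140:360]=cv2.resize(im,(220,120),interpolation=cv2.INTER_AREA)
    if 'top5' in f: a[115:235,140:360]=cv2.resize(im,(220,120),interpolation=cv2.INTER_AREA)
    if 'top7' in f: a[115:195,150:290]=cv2.resize(im,(140,80),interpolation=cv2.INTER_AREA)
    return a
ys=np.arange(-10,140,.25)
def line(a,x,z=55):
    U=np.array([proj('top',w) for w in F(p,np.c_[np.full_like(ys,x),ys,np.full_like(ys,z)])],np.float32)
    return cv2.remap(a,U[:,0].reshape(1,-1),U[:,1].reshape(1,-1),cv2.INTER_CUBIC)[0]
def cross(v,lev,up):
    i=np.where((v[:-1]<lev)&(v[1:]>=lev) if up else (v[:-1]>=lev)&(v[1:]<lev))[0]; return (ys[i]+.25*(lev-v[i])/(v[i+1]-v[i])).round(2)
if __name__=='__main__':
  for f in ['pics/top6.png','pics/top7.png']+sorted(glob.glob('pics/K*.npy')):
    a=full(f); v=np.mean([line(a,x) for x in np.arange(-6,6.1,2)],0)
    print(f,'up',cross(v,88,True),'down',cross(v,88,False))
E
python3 prof.py
```

```text
Traceback (most recent call last):
  File "prof.py", line 20, in <module>
    a=full(f); v=np.mean([line(a,x) for x in np.arange(-6,6.1,2)],0)
                          ~~~~^^^^^
  File "prof.py", line 14, in line
    U=np.array([proj('top',w) for w in F(p,np.c_[np.full_like(ys,x),ys,np.full_like(ys,z)])],np.float32)
                ~~~~^^^^^^^^^
  File "h.py", line 17, in proj
    K,R,t=cam(n,T); p=K@(R@np.array(X,float)+t); return p[:2]/p[2]
          ~~~^^^^^
  File "h.py", line 9, in cam
    c=ctrl.get_calibration(n); K=np.array(c['K'])
ValueError: time passes only in moves, steps and waits
```

```bash
python3 - <<'E'
s=open('prof.py').read()
s=s.replace("p=np.load('p.npy')","p=np.load('p.npy'); KRT=cam('top')\ndef proj(n,X):\n    K,R,t=KRT; q=K@(R@np.array(X,float)+t); return q[:2]/q[2]",1)
open('prof.py','w').write(s)
E
python3 prof.py
```

```text
pics/top6.png up [ 32.56 105.58] down [  7.31  47.87 120.86]
pics/top7.png up [  3.64  40.11 112.59] down [ 14.98  55.29 128.51]
pics/K2043.npy up [  4.87  41.25 113.63] down [ 16.54  56.66 129.53]
pics/K2073.npy up [  5.86  41.34 113.74] down [ 17.39  56.74 129.71]
```

From the pictures, the gap between slide plate and collar was 25.2 mm free. It is now 23.95 mm, and the collar has stopped at y≈85. So the spring is compressed about 1.3 mm, roughly 4 N. It needs about 2.7 mm more, which is 6.5° of wheel.

play_rows(motion=[[[0,-1,0],[0,0,0]],[[0,-1,0],[0,0,0]],[[0,-1,0],[0,0,0]],[[0,0,0],[0,0,0]]])

```text
time_s: 21.12
eef_pos: [521.7, -92.5, 72.6]
ee_rot: [0.002, 0.998, -0.062, 0.002]
force: [2.5, -9.2, 1.8]
grip_width: -0.003
```

```bash
python3 feel.py; python3 prof.py|tail -1
```

```text
t 21.12 theta 18.9 r 49.4 Ft 7.14 Fr -6.24 M 0.353 pad 0.1
ell 546 190.8 196.8 [ 0.16 85.28]
ell 797 280.1 285.9 [ 0.96 85.69]
pics/K2111.npy up [  7.15  41.4  113.81] down [ 18.83  56.85 129.7 ]
```

play_rows(motion=[[[0.1,-1,0],[0,0,0]],[[0.1,-1,0],[0,0,0]],[[0.1,-1,0],[0,0,0]],[[0,0,0],[0,0,0]]])

```text
time_s: 21.5
eef_pos: [522.4, -89.9, 72.6]
ee_rot: [0.002, 0.998, -0.062, 0.002]
force: [1.7, -9.8, 1.8]
grip_width: -0.001
```

```bash
python3 feel.py; python3 prof.py|tail -1
```

```text
t 21.5 theta 22.0 r 49.6 Ft 7.69 Fr -6.26 M 0.381 pad 1.3
ell 546 191.0 196.9 [ 0.17 85.3 ]
ell 798 280.0 285.5 [ 0.98 85.65]
pics/K2150.npy up [  8.14  41.45 113.85] down [ 19.79  56.84 129.71]
```

play_rows(motion=[[[0.1,-0.8,0],[0,0,0]],[[0.1,-0.8,0],[0,0,0]]])

```text
time_s: 21.72
eef_pos: [522.9, -88.6, 72.7]
ee_rot: [0.002, 0.998, -0.062, 0.002]
force: [2.6, -12.1, 1.2]
grip_width: 0.001
```

```bash
python3 feel.py; python3 prof.py|tail -1
```

```text
t 21.72 theta 23.5 r 49.7 Ft 9.07 Fr -8.42 M 0.451 pad 4.2
ell 545 190.6 197.1 [ 0.2  85.32]
ell 799 280.2 285.4 [ 1.01 85.7 ]
pics/K2171.npy up [  8.65  41.43 113.83] down [ 20.32  56.82 129.94]
```

The gap is now 21.1 mm, so 4.1 mm of compression and about 12 N. The push has grown from about 7.3 to 12.4 N at roughly 50 mm, which agrees. I back off, rise and check.

play_rows(motion=[[[0,2,0],[0,0,0]],[[0,6,0],[0,0,0]],[[0,4,-10],[0,0,0]],[[0,0,-25],[0,0,0]],[[0,0,-30],[0,0,0]],[[-10,0,-30],[0,0,0]],[[-20,0,-10],[0,0,0]],[[-20,0,0],[0,0,0]],[[0,0,0],[0,0,0]],[[0,0,0],[0,0,0]],[[0,0,0],[0,0,0]]])

```text
time_s: 22.68
eef_pos: [470.9, -92.6, 176.7]
ee_rot: [0.0, 0.998, -0.062, 0.0]
force: [0.1, 0.2, 0.1]
grip_width: -0.001
```

```bash
python3 - <<'E'
from arc import *
a=ctrl.capture('top'); s=ctrl.sense(); print(s['time_s'],s['eef_pos'].round(0),s['force'].round(1))
np.save('pics/K9999.npy',a[120:200,150:290]); save('end',cv2.resize(a[90:320,30:450],None,fx=1.8,fy=1.8))
E
python3 prof.py|tail -2
```

```text
22.7333 [471. -93. 176.] [ 1.1 -0.4  0.7]
pics/K2171.npy up [  8.65  41.43 113.83] down [ 20.32  56.82 129.94]
pics/K9999.npy up [  8.84  41.55 113.97] down [ 20.23  56.73 129.85]
```

View pics/end.png

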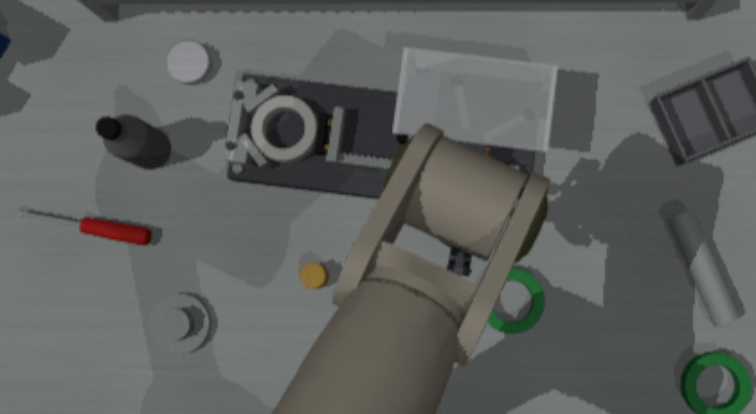

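The collar sits in the V at (285,128) with the pad against it. The gap holds at 21.3 mm with the gripper away, and everything else in view is in place. I hand in.

```bash
python3 -c "
from rig import ctrl
print(ctrl.finish_job())"
```

```text
the job is handed in; nothing more can be done
None
```

The white collar is clamped in the V, and I handed the job in at about 22.7 s of the 72 s allowed; no verdict was reported. I laid it flat on the bed and wound the wheel clockwise with three spoke pushes.

- **Seating:** in the last top picture the collar touches both V arms. Its centre is at fixture y about 85 mm and x within about 1 mm of the middle line.
- **Pad force from the pictures:** the spring was compressed about 4.1 mm at the last push and 3.9 mm after I let go. That is about 12 N, and the wheel did not run back.
- **Pad force by feel:** this was less certain. In motion the push rose from about 7.3 N to 12.4 N at roughly 50 mm radius, which is about 10–11 N at the pad. My simple torque calculation gave only about 4 N, because the contact radius and finger friction were uncertain, so I relied on the spring compression.
- **Other things on the bench:** those in view had not visibly moved. The arm hid the spanner and the wheel's near spokes in the last picture, so I did not check those two.

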